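# Latch the aerosol cage in the sign-painting workshop

### The job

The gate of the wire cage for spray cans stands ajar. Take its latch bar by the red grip, lift it over the yellow keeper while swinging the gate shut, and let the bar drop fully into the keeper's notch. Leave the black spray can outside on the bench standing where it is.

Things in the scene. Friction and masses are not known exactly. Their poses are not given: they have to be found in the camera images.
- cage: Fixed wire cage, walls 125 mm high, cans (190 tall) at its back. Origin: on the bench, mid gate opening; x into the cage, y left, z up. Gate hinge at (0, 145) mm. Yellow keeper post at (0, -162), 52 (x) by 24 (y), with a U notch in its top, open along y: floor at height 150, 32 wide, centred on x = 0; front tooth (10 thick) to height 178, back plate to 200. The tooth blocks an unlifted bar.
- gate (a joint): Angle of the blue wire gate about its upright hinge, rad: 0 shut (a stop), growing as its free (-y) end swings out towards the cage's -x, up to 0.9. Gate 280 mm wide, 125 high. Moves with about 0.5 N at its free end and stays where it is left.
- latch (a joint): Angle of the steel latch bar on the gate, rad: 0 level (on a rest; also when in the notch), up to 0.7 as its free end is lifted; falls back. Bar 12 mm thick, 24 tall, mid-height 165, along the gate, pivot 60 and free end 335 mm from the gate's hinge. Red grip 70 long, 20 thick, 36 tall, centred 140 mm from the pivot, clear around. 0.3 kg. Clears the tooth above 0.13.
- spray_can: Loose black spray can with a grey band, 65 mm in diameter, 189 mm tall, standing on the bench beside the cage; origin at the centre of its underside, z up its axis. To be left alone.

How it is judged:
By the outcome, as a careful person would: the job done as asked, in the order asked, and still so for the second after the job is handed in, with the robot touching nothing.
It also fails if it takes over 32 s, if anything falls off the work surface, if the arm or the gripper's body presses on something with over 40 N, if the wrist force passes 120 N, or if a joint passes its speed limit or range.

### The arm

A 6-joint arm with a two-finger parallel gripper is mounted at the origin on the work surface. World frame = base frame: x ahead of the robot, y to its left, z up, the work surface at z = 0. Lengths are in m, angles in rad, forces in N, time in s.
With the tool pointing down it reaches from about 0.375 to 0.975 m from the base axis. Payload 3.8 kg.
Tool frame: the origin (TCP) lies at the very end of the fingers, on their centre line; the grasp point (between the pads) lies 19 mm behind it; z points along the fingers, y is the direction in which the jaws open and shut (so a half turn about z gives the same grasp; the last joint's range is limited). The gripper opens to 88 mm and grips with 3 to 60 N. Pads are 18 mm wide; open, the fingers measure 123 mm over their backs; the gripper's body (75 mm by 187 mm) begins 45 mm behind the grasp point.
Start: joints at [-1.381, 0.264, 1.604, -0, 1.274, -0.037], TCP at [0.152, -0.658, 0.239] pointing down, gripper open.
Joint ranges: [-2.63, 2.63], [-0.94, 2.18], [0.31, 2.57], [-1.31, 4.45], [0, 2.66], [-2.55, 2.55]. Speed limits (rad/s): [2.57, 2.57, 3.14, 3.14, 3.14, 3.14].

### API

Orientations are given as a 3x3 rotation matrix whose columns are the frame's x, y, z axes.
In Python, from cell import get_state, snapshot, camera_info, close_job gives the robot as it stands.
- The arm moves only by the tool move_arm, never from a script. Its argument "moves" is a list of rows, each a list of 3 entries, a list of its own where there are three numbers: the shift along the tool's x, y, z in m, then the turn, a rotation vector about the tool's x, y, z in rad, then the closure, from 0 (fully open) to 1 (shut). A call has exactly 10 rows; each row shifts and turns the commanded pose from where the row before left it, along the tool's axes as they then stand; what a row does not reach is not made up. A row lasts 1/12 s, in which the tool goes at most 41.7 mm and 7.16 degrees, less where a joint would pass 70% of its speed; a pose out of reach is approached as far as the arm can. A call is refused whole if a number of a shift passes 0.0417 or a number of a turn 0.125, either way. A call with a gripper value outside its range is refused whole. The fingers move at their own pace and stop on an object; the grip force is fixed at half the most. Time passes only in rows, so rows that do not move let the fingers close, or fill a call up. It gives the time, the measured TCP pose, the force and the opening at its end, in the units of the state.
- get_state(): the state, without advancing time (a new reading comes with each control period).
- snapshot(name): name is "scene" or "top" or "wrist"; returns the picture (400x640x3 uint8, red, green, blue); there is no depth.
- camera_info(name): a dict with "camera_matrix" (3x3 intrinsics, pixels), "rvec" (rotation vector, rad) and "tvec" (3), from world to camera coordinates, as OpenCV has them. Camera axes: x right, y down, z forward; pixel columns grow to the right and rows downward; lengths in m; the calibration is good to about 2 mm. A picture is of the moment at which its call begins: read the wrist's pose just before it. camera_info takes no time and is no camera call; for the wrist camera it gives the pose at the moment of the call.
- close_job(): hands the job in, once; it reports no verdict.
The state is a dict: "t": time; "q": joint angles; "qvel": joint speeds; "joint_efforts": joint torques, N m; "tcp_pos": TCP position; "orientation": TCP orientation; "contact_force": force on the tool from outside, world axes, zero at the start; "wrist_torque": the same for the moment, N m; "gripper_width": finger opening in m.
Only numpy, scipy, OpenCV 4.12 (cv2) and the standard library are available. Lean on these libraries where they do the work, as an engineer would, in place of code of your own. Each camera call takes 0.05 s, during which the arm holds its last target. There are 200 camera calls.

## Working session

There is one attempt and no reset: what is moved stays moved. The work goes in short steps, Python scripts to look and compute and a tool call to move; the robot and the scene stay as the last step left them, time stands still between calls to the robot, and variables do not carry over. Pictures are saved under pics/ and viewed, about 8 in all and at most 12, crops included, and the job is handed in when it is done.

Besides the shell and the picture viewer there is one more tool, called after "Emit:" as name([rows], argument=value, ...), one row to a line, values as JSON. move_arm: Moves the arm, as the interface text tells. Its arguments: {"type":"object","properties":{"moves":{"type":"array","items":{"type":"array"}}},"required":["moves"]}

```bash
mkdir -p pics; python3 - <<'E'
from cell import *
import cv2
s=get_state();print(s)
for n in("scene","top"):
    cv2.imwrite(f"pics/{n}0.png",snapshot(n)[...,::-1]); print(camera_info(n))
E
```

```text
{'t': 0.0, 'q': array([-1.38091884e+00,  2.64753482e-01,  1.60532381e+00,  2.35051332e-05,
        1.27370648e+00, -3.68722092e-02]), 'qvel': array([ 0.00025658,  0.00013272, -0.00010458,  0.00109582, -0.00133337,
        0.00155241]), 'joint_efforts': array([-1.08172444e-03, -5.02107882e+01, -3.56871665e+01,  7.27833342e-02,
        2.94179376e-02, -1.68458573e-04]), 'tcp_pos': array([ 0.15164131, -0.6570372 ,  0.23741489]), 'orientation': array([[ 9.74403820e-01,  2.24804453e-01, -3.91477302e-04],
       [ 2.24804771e-01, -9.74401440e-01,  2.15598130e-03],
       [ 1.03218151e-04, -2.18880238e-03, -9.99997599e-01]]), 'contact_force': array([ 0.90707221, -0.18378643, -0.51552474]), 'wrist_torque': array([ 0.02645265, -0.01678042, -0.00393196]), 'gripper_width': 0.08804650669406636}
{'camera_matrix': array([[389.84938512,   0.        , 309.93220819],
       [  0.        , 389.84938512, 194.46142115],
       [  0.        ,   0.        ,   1.        ]]), 'rvec': array([ 1.07202637,  2.19655508, -1.22070808]), 'tvec': array([ 0.33176769, -0.13573068,  1.41284355])}
{'camera_matrix': array([[462.1727349 ,   0.        , 315.39712961],
       [  0.        , 462.1727349 , 192.18071548],
       [  0.        ,   0.        ,   1.        ]]), 'rvec': array([ 2.18361469, -2.19939087,  0.10374517]), 'tvec': array([0.02303558, 0.55377892, 1.22426133])}
```

View pics/scene0.png

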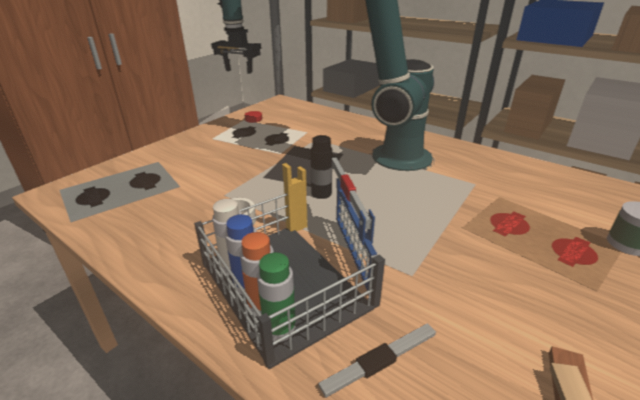

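View pics/top0.png

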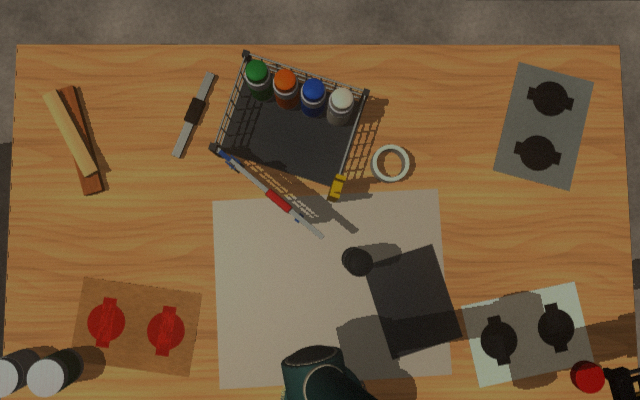

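The scene picture shows the gate ajar, with the red grip near (348,184), the keeper at (295,195) and the can at (320,165). In the top picture the grip is near (278,201), the bar end at (323,237), the keeper at (338,187) and the can at (357,261). I'll zoom into the top picture.

```bash
python3 - <<'E'
import cv2
a=cv2.imread("pics/top0.png")[130:280,200:400]
cv2.imwrite("pics/top0c.png",cv2.resize(a,None,fx=4,fy=4,interpolation=cv2.INTER_CUBIC))
E
cat > h.py <<'E'
from cell import *
import cv2, numpy as np
def bp(n,px,z,ci=None):
    c=ci or camera_info(n); K=c["camera_matrix"];R=cv2.Rodrigues(np.array(c["rvec"]))[0];t=np.array(c["tvec"]).ravel()
    d=R.T@np.linalg.inv(K)@[*px,1]; o=-R.T@t
    return o+d*(z-o[2])/d[2]
def proj(n,P,ci=None):
    c=ci or camera_info(n)
    return cv2.projectPoints(np.array(P,float).reshape(-1,3),np.array(c["rvec"]),np.array(c["tvec"]),c["camera_matrix"],None)[0].reshape(-1,2)
E
```

```text
(no output)
```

View pics/top0c.png

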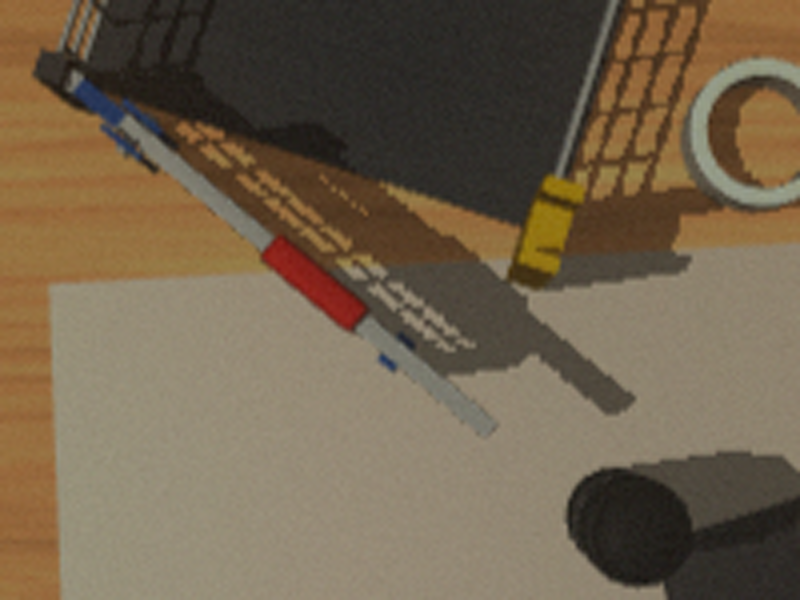

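The crop shows the bar running from (122,122) to its free end at (487,428), with the grip centred at (315,282). The keeper is near (548,232) and the can top near (630,525).

```bash
cat >> h.py <<'E'
def m(px,z): return bp("top",(px[0]/4+200,px[1]/4+130),z)
E
python3 - <<'E'
from h import *
np.set_printoptions(precision=4,suppress=True)
free=m((487,428),.177); pe=m((122,122),.177); g=m((315,282),.183); kb=m((565,191),.2); kf=m((530,275),.178);hi=m((75,80),.125); can=m((632,527),.189)
P=dict(free=free,pe=pe,g=g,kback=kb,kfront=kf,hinge_px=hi,can=can)
for k,v in P.items(): print(k,v)
u=(free-pe)[:2];L=np.linalg.norm(u);u/=L
H=free[:2]-.335*u; H2=g[:2]-.2*u
print("L",L,"u",u,"H",H,H2,"grip along from free",np.dot(free[:2]-g[:2],u))
# keeper center: mid between back outer edge and front outer edge
k=(kb+kf)[:2]/2; print("keeper",k,"dist to hinge (307)",np.linalg.norm(k-H),np.linalg.norm(k-H2))
d=(k-H);ang=np.arctan2(d[1],d[0])
a=np.arctan2(u[1],u[0]); print("closed dir",ang,"bar dir",a,"gate",ang-a,"keeper depth",np.linalg.norm((kb-kf)[:2]))
E
```

```text
free [0.4368 0.008  0.177 ]
pe [0.6183 0.2218 0.177 ]
g [0.5227 0.1079 0.183 ]
kback [ 0.5734 -0.0376  0.2   ]
kfront [ 0.5262 -0.0181  0.178 ]
hinge_px [0.6523 0.2595 0.125 ]
can [ 0.3796 -0.0748  0.189 ]
L 0.2804269670176579 u [-0.6471 -0.7624] H [0.6536 0.2634] [0.6521 0.2603] grip along from free 0.13170011040116567
keeper [ 0.5498 -0.0279] dist to hinge (307) 0.30918668057681514 0.30582565879658363
closed dir -1.9132846788028317 bar dir -2.2746341796086758 gate 0.36134950080584405 keeper depth 0.051061020306009536
```

Sizes agree with the spec: the keeper is 306–309 mm from the hinge (307 given) and 51 mm deep (52 given). The gate angle is about 0.36 and the grip is at (0.523, 0.108). Next I approach above it.

Emit:
move_arm([
  [[0.022, -0.028, -0.007], [0, 0, 0], 0],
  [[0.022, -0.028, -0.007], [0, 0, 0], 0],
  [[0.022, -0.028, -0.007], [0, 0, 0], 0],
  [[0.022, -0.028, -0.007], [0, 0, 0], 0],
  [[0.022, -0.028, -0.007], [0, 0, 0], 0],
  [[0.022, -0.028, -0.007], [0, 0, 0], 0],
  [[0.022, -0.028, -0.007], [0, 0, 0], 0],
  [[0.022, -0.028, -0.007], [0, 0, 0], 0],
  [[0.022, -0.028, -0.007], [0, 0, 0], 0],
  [[0.022, -0.028, -0.007], [0, 0, 0], 0],
])

```text
t: 0.93
tcp_pos: [0.3033, -0.3335, 0.3086]
orientation: [[0.975, 0.224, -0.0], [0.224, -0.975, 0.001], [-0.0, -0.001, -1.0]]
contact_force: [1.2, 0.3, 0.4]
gripper_width: 0.0881
```

Emit:
move_arm([
  [[0.022, -0.028, 0], [0, 0, 0], 0],
  [[0.022, -0.028, 0], [0, 0, 0], 0],
  [[0.022, -0.028, 0], [0, 0, 0], 0],
  [[0.022, -0.028, 0], [0, 0, 0], 0],
  [[0.022, -0.028, 0], [0, 0, 0], 0],
  [[0.022, -0.028, 0], [0, 0, 0], 0],
  [[0.022, -0.028, 0], [0, 0, 0], 0],
  [[0.022, -0.028, 0], [0, 0, 0], 0],
  [[0.022, -0.028, 0], [0, 0, 0], 0],
  [[0.022, -0.028, 0], [0, 0, 0], 0],
])

```text
t: 1.77
tcp_pos: [0.4546, -0.0113, 0.3084]
orientation: [[0.974, 0.225, -0.0], [0.225, -0.974, -0.0], [-0.0, 0.0, -1.0]]
contact_force: [0.4, -0.7, -0.8]
gripper_width: 0.0883
```

```bash
cat >> h.py <<'E'
from scipy.spatial.transform import Rotation as Ro
np.set_printoptions(precision=4,suppress=True)
def to(pos,R):
    s=get_state();R0=np.array(s["orientation"]);
    print("t",s["t"],"tcp",s["tcp_pos"],"q",s["q"],"F",s["contact_force"],"w",s["gripper_width"])
    print("shift now-frame",R0.T@(np.array(pos)-s["tcp_pos"]),"turn",Ro.from_matrix(R0.T@R).as_rotvec())
def tool(gate,latch,back=.0):
    """TCP pose for grip at gate/latch; tool x along bar towards the hinge, pitched with the bar"""
    H=np.array([.653,.262]);a=-1.913-gate;u=np.array([np.cos(a),np.sin(a),0])
    b=u*np.cos(latch)+np.array([0,0,np.sin(latch)])
    z=-(-u*np.sin(latch)+np.array([0,0,np.cos(latch)]))
    R=np.c_[-b,np.cross(z,-b),z]
    g=np.r_[H,.165]+.06*u+.14*b
    return g+z*(.017-back),R
E
python3 - <<'E'
from h import *
p,R=tool(.361,0,.10);print(p);to(p,R)
E
```

```text
[0.5237 0.1094 0.248 ]
t 1.7667 tcp [ 0.4546 -0.0113  0.3084] q [-0.0795 -0.2011  1.9555 -0.0001  1.3874  1.2643] F [ 0.4135 -0.7411 -0.7701] w 0.08828379188256384
shift now-frame [ 0.0944 -0.1021  0.0604] turn [-0.      0.0002 -0.6406]
```

Emit:
move_arm([
  [[0.0236, -0.0255, 0.005], [0, 0, 0], 0],
  [[0.0236, -0.0255, 0.005], [0, 0, 0], 0],
  [[0.0236, -0.0255, 0.005], [0, 0, 0], 0],
  [[0.0236, -0.0255, 0.005], [0, 0, 0], 0],
  [[0, 0, 0.006], [0, 0, -0.107], 0],
  [[0, 0, 0.006], [0, 0, -0.107], 0],
  [[0, 0, 0.006], [0, 0, -0.107], 0],
  [[0, 0, 0.006], [0, 0, -0.107], 0],
  [[0, 0, 0.006], [0, 0, -0.107], 0],
  [[0, 0, 0.006], [0, 0, -0.107], 0],
])

```text
t: 2.6
tcp_pos: [0.5232, 0.1076, 0.2518]
orientation: [[0.641, 0.767, -0.001], [0.767, -0.641, -0.0], [-0.001, -0.001, -1.0]]
contact_force: [-0.3, 1.1, -0.0]
gripper_width: 0.0881
```

```bash
python3 - <<'E'
from h import *
p,R=tool(.361,0,0);to(p,R)
ci=camera_info("wrist");im=snapshot("wrist")[...,::-1].copy()
cv2.imwrite("pics/w1.png",im)
a=Ro.from_matrix(R)
g,_=tool(.361,0,.017);g=g+[0,0,.018]
pts=[g+R@[x,y,0] for x,y in((-.035,-.01),(-.035,.01),(.035,.01),(.035,-.01))]
print(proj("wrist",pts,ci))
hsv=cv2.cvtColor(im,cv2.COLOR_BGR2HSV);mk=((hsv[...,1]>150)&(hsv[...,2]>70)&((hsv[...,0]<6)|(hsv[...,0]>174))).astype('uint8')
n,l,st,c=cv2.connectedComponentsWithStats(mk)
for i in range(1,n):
    if st[i,4]>200:
        r=cv2.minAreaRect(np.argwhere(l==i)[:,::-1].astype('float32'));print(st[i],c[i],r)
        B=[bp("wrist",q,.183,ci) for q in cv2.boxPoints(r)];print(np.array(B),np.mean(B,0))
E
```

```text
t 2.6 tcp [0.5232 0.1076 0.2518] q [ 0.1561 -0.0108  1.8873 -0.      1.2664  0.8526] F [-0.3149  1.0535 -0.0378] w 0.08808218217338092
shift now-frame [ 0.0018 -0.0008  0.1038] turn [-0.0008  0.001   0.0068]
[[300.5751 255.855 ]
 [327.2461 256.0345]
 [328.9989 163.1359]
 [299.9856 162.9386]]
[ 300  159   27   93 2300] [313.3904 204.7278] ((313.0, 205.0), (92.0, 26.0), 90.0)
[[0.5405 0.1447 0.183 ]
 [0.5542 0.1332 0.183 ]
 [0.5105 0.0801 0.183 ]
 [0.4957 0.0925 0.183 ]] [0.5252 0.1126 0.183 ]
```

View pics/w1.png

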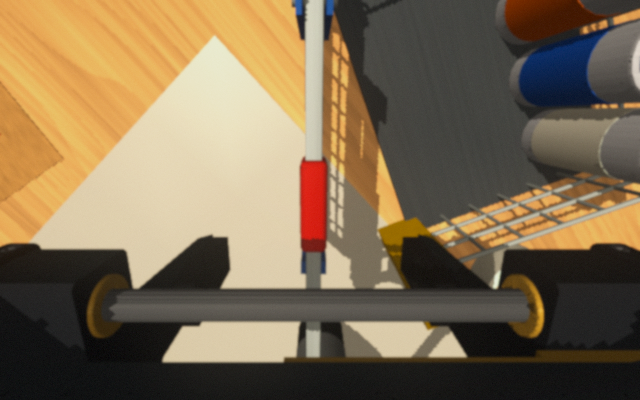

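The wrist view shows the grip at (313,205), between the open fingers, with the keeper at right (410,240). Measured, it is about 3 mm further along the bar, so I descend and close.

Emit:
move_arm([
  [[0.001, 0, 0.012], [0, 0, 0.002], 0],
  [[0.001, 0, 0.012], [0, 0, 0.002], 0],
  [[0.001, 0, 0.012], [0, 0, 0.002], 0],
  [[0, 0, 0.012], [0, 0, 0], 0],
  [[0, 0, 0.012], [0, 0, 0], 0],
  [[0, 0, 0.012], [0, 0, 0], 0],
  [[0, 0, 0.012], [0, 0, 0], 0],
  [[0, 0, 0.01], [0, 0, 0], 0],
  [[0, 0, 0.01], [0, 0, 0], 0],
  [[0, 0, 0], [0, 0, 0], 0],
])

```text
t: 3.48
tcp_pos: [0.524, 0.1095, 0.146]
orientation: [[0.65, 0.76, -0.004], [0.76, -0.65, -0.001], [-0.003, -0.003, -1.0]]
contact_force: [-0.1, 0.2, 0.3]
gripper_width: 0.0876
```

Emit:
move_arm([
  [[0, 0, 0], [0, 0, 0], 0.5],
  [[0, 0, 0], [0, 0, 0], 1],
  [[0, 0, 0], [0, 0, 0], 1],
  [[0, 0, 0], [0, 0, 0], 1],
  [[0, 0, 0], [0, 0, 0], 1],
  [[0, 0, 0], [0, 0, 0], 1],
  [[0, 0, 0], [0, 0, 0], 1],
  [[0, 0, 0], [0, 0, 0], 1],
  [[0, 0, 0], [0, 0, 0], 1],
  [[0, 0, 0], [0, 0, 0], 1],
])

```text
t: 4.32
tcp_pos: [0.5255, 0.1098, 0.1487]
orientation: [[0.65, 0.76, -0.0], [0.76, -0.65, 0.0], [0.0, -0.0, -1.0]]
contact_force: [-0.3, 1.0, -0.1]
gripper_width: 0.024
```

```bash
cat >> h.py <<'E'
def path(way,corr):
    """print rows between successive (gate,latch) tool poses; corr: measured offset along bar"""
    P=[tool(*w) for w in way]; P=[(p+corr*R[:,0],R) for p,R in P]
    for (p,R),(p2,R2) in zip(P,P[1:]):
        print((R.T@(p2-p)).round(4).tolist(),Ro.from_matrix(R.T@R2).as_rotvec().round(4).tolist())
E
python3 - <<'E'
from h import *
p,R=tool(.361,0,0);to(p,R)
print("lift");path([(.361,l) for l in np.linspace(0,.24,11)][:3],0.002)
print("swing");path([(g,.24) for g in np.linspace(.361,0,21)][:3],0.002)
print("lower");path([(0,l) for l in np.linspace(.24,0,11)][:3],.002)
p,R=tool(.361,.24);print(p); p,R=tool(0,.24);print(p,R); p,R=tool(0,0);print(p)
E
```

```text
t 4.3167 tcp [0.5255 0.1098 0.1487] q [0.1595 0.079  1.9929 0.     1.0697 0.8675] F [-0.3316  1.0441 -0.1036] w 0.0239560395277583
shift now-frame [-0.0015 -0.0012  0.0007] turn [-0.     -0.     -0.0048]
lift
[-0.0004, -0.0, -0.0033] [-0.0, -0.024, 0.0]
[-0.0004, 0.0, -0.0033] [0.0, -0.024, -0.0]
swing
[0.0, 0.0036, -0.0] [-0.0043, 0.0, -0.0175]
[0.0, 0.0036, -0.0] [-0.0043, -0.0, -0.0175]
lower
[0.0004, -0.0, 0.0033] [0.0, 0.024, 0.0]
[0.0004, -0.0, 0.0033] [-0.0, 0.024, -0.0]
[0.5236 0.1094 0.1818]
[0.5859 0.0736 0.1818] [[ 0.3259  0.942  -0.0798]
 [ 0.915  -0.3356 -0.2239]
 [-0.2377  0.     -0.9713]]
[0.5859 0.0736 0.148 ]
```

Emit:
move_arm([
  [[0, 0, 0], [0, 0, 0], 1],
  [[0, 0, 0], [0, 0, 0], 1],
  [[-0.0005, 0, -0.0042], [0, -0.03, 0], 1],
  [[-0.0005, 0, -0.0042], [0, -0.03, 0], 1],
  [[-0.0005, 0, -0.0042], [0, -0.03, 0], 1],
  [[-0.0005, 0, -0.0042], [0, -0.03, 0], 1],
  [[-0.0005, 0, -0.0042], [0, -0.03, 0], 1],
  [[-0.0005, 0, -0.0042], [0, -0.03, 0], 1],
  [[-0.0005, 0, -0.0042], [0, -0.03, 0], 1],
  [[-0.0005, 0, -0.0042], [0, -0.03, 0], 1],
])

```text
t: 5.15
tcp_pos: [0.5252, 0.1101, 0.1821]
orientation: [[0.631, 0.76, -0.156], [0.738, -0.65, -0.181], [-0.238, -0.001, -0.971]]
contact_force: [0.8, 2.4, -2.8]
gripper_width: 0.0199
```

```bash
python3 - <<'E'
from h import *
p,R=tool(.361,.24,0);to(p,R)
cv2.imwrite("pics/s2.png",cv2.resize(snapshot("scene")[120:280,200:400,::-1],None,fx=4,fy=3.7,interpolation=cv2.INTER_CUBIC))
E
```

```text
t 5.15 tcp [0.5252 0.1101 0.1821] q [ 0.2472  0.179   1.8331 -0.1416  1.33    1.0024] F [ 0.7853  2.4462 -2.8197] w 0.01987574198792968
shift now-frame [-0.0014 -0.0007  0.0007] turn [-0.0018  0.0007 -0.0042]
```

View pics/s2.png

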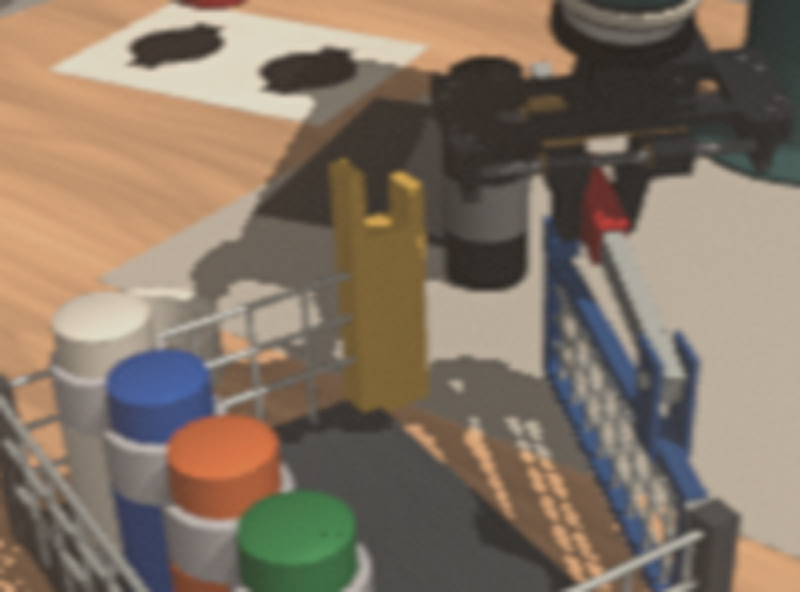

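The bar is lifted and firmly gripped: red grip at (605,215) in the crop, width 19.9 mm, keeper notch visible at (380,215). Now I swing the gate.

Emit:
move_arm([
  [[0, 0.0036, 0], [-0.0043, 0, -0.0175], 1],
  [[0, 0.0036, 0], [-0.0043, 0, -0.0175], 1],
  [[0, 0.0036, 0], [-0.0043, 0, -0.0175], 1],
  [[0, 0.0036, 0], [-0.0043, 0, -0.0175], 1],
  [[0, 0.0036, 0], [-0.0043, 0, -0.0175], 1],
  [[0, 0.0036, 0], [-0.0043, 0, -0.0175], 1],
  [[0, 0.0036, 0], [-0.0043, 0, -0.0175], 1],
  [[0, 0.0036, 0], [-0.0043, 0, -0.0175], 1],
  [[0, 0.0036, 0], [-0.0043, 0, -0.0175], 1],
  [[0, 0.0036, 0], [-0.0043, 0, -0.0175], 1],
])

```text
t: 6.03
tcp_pos: [0.5551, 0.0894, 0.1821]
orientation: [[0.488, 0.865, -0.117], [0.841, -0.502, -0.202], [-0.234, 0.0, -0.972]]
contact_force: [1.6, 6.4, -4.9]
gripper_width: 0.02
```

Emit:
move_arm([
  [[0, 0.0036, 0], [-0.0043, 0, -0.0175], 1],
  [[0, 0.0036, 0], [-0.0043, 0, -0.0175], 1],
  [[0, 0.0036, 0], [-0.0043, 0, -0.0175], 1],
  [[0, 0.0036, 0], [-0.0043, 0, -0.0175], 1],
  [[0, 0.0036, 0], [-0.0043, 0, -0.0175], 1],
  [[0, 0.0036, 0], [-0.0043, 0, -0.0175], 1],
  [[0, 0.0036, 0], [-0.0043, 0, -0.0175], 1],
  [[0, 0.0036, 0], [-0.0043, 0, -0.0175], 1],
  [[0, 0, 0], [0, 0, 0], 1],
  [[0, 0, 0], [0, 0, 0], 1],
])

```text
t: 6.87
tcp_pos: [0.581, 0.0772, 0.182]
orientation: [[0.363, 0.928, -0.086], [0.902, -0.373, -0.217], [-0.233, 0.001, -0.972]]
contact_force: [2.0, 7.9, -4.9]
gripper_width: 0.0198
```

```bash
python3 - <<'E'
from h import *
p,R=tool(0,.24,0);to(p,R)
E
```

```text
t 6.8667 tcp [0.581  0.0772 0.182 ] q [ 0.2027  0.2255  1.7765 -0.2049  1.2765  0.6584] F [ 1.9937  7.854  -4.9366] w 0.019841225100757802
shift now-frame [-0.0014  0.0059  0.0006] turn [-0.0087 -0.0047 -0.0394]
```

Emit:
move_arm([
  [[0.0005, 0.0024, 0], [-0.003, 0, -0.013], 1],
  [[0.0005, 0.0024, 0], [-0.003, 0, -0.013], 1],
  [[0, 0.0024, 0], [-0.003, 0, -0.013], 1],
  [[0, 0, 0], [0, 0, 0], 1],
  [[0, 0, 0], [0, 0, 0], 1],
  [[0, 0, 0], [0, 0, 0], 1],
  [[0, 0, 0], [0, 0, 0], 1],
  [[0, 0, 0], [0, 0, 0], 1],
  [[0, 0, 0], [0, 0, 0], 1],
  [[0, 0, 0], [0, 0, 0], 1],
])

```text
t: 7.7
tcp_pos: [0.5878, 0.0747, 0.1819]
orientation: [[0.327, 0.942, -0.078], [0.915, -0.336, -0.221], [-0.235, 0.0, -0.972]]
contact_force: [1.7, 5.8, -3.8]
gripper_width: 0.02
```

```bash
python3 - <<'E'
from h import *
p,R=tool(0,.24,0);to(p,R);s=get_state();print(R.T@s["contact_force"],s["wrist_torque"])
ci=camera_info("wrist");w=snapshot("wrist")[...,::-1]; t=cv2.resize(snapshot("top")[130:230,200:360,::-1],(640,400),interpolation=cv2.INTER_CUBIC)
a=cv2.resize(w,(450,281));b=cv2.resize(t,(450,281))
cv2.imwrite("pics/c3.png",np.vstack([a,b]))
E
```

```text
t 7.7 tcp [0.5878 0.0747 0.1819] q [ 0.1999  0.2325  1.7684 -0.2121  1.2708  0.6189] F [ 1.7275  5.7761 -3.8254] w 0.0200197096576187
shift now-frame [-0.0016 -0.0014  0.0005] turn [ 0.0003 -0.0032 -0.0007]
[ 6.7576 -0.311   2.2845] [ 1.1116 -0.4574  0.1659]
```

View pics/c3.png

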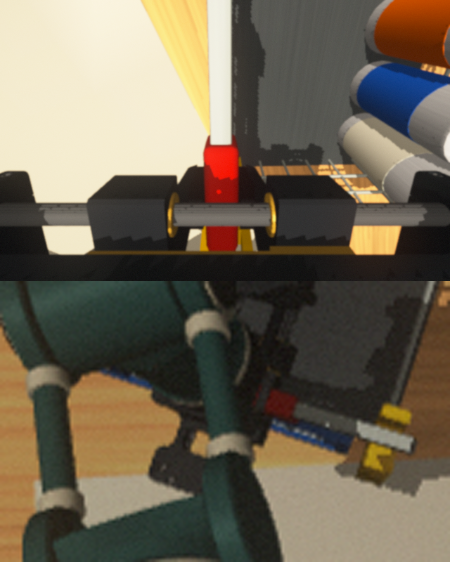

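Top view: the raised bar lies across the keeper, near (390,440). No stop force is felt yet, so I nudge in a little further.

Emit:
move_arm([
  [[0.0005, 0.001, 0], [0, 0, -0.005], 1],
  [[0.0005, 0.001, 0], [0, 0, -0.005], 1],
  [[0, 0.001, 0], [0, 0, -0.005], 1],
  [[0, 0, 0], [0, 0, 0], 1],
  [[0, 0, 0], [0, 0, 0], 1],
  [[0, 0, 0], [0, 0, 0], 1],
  [[0, 0, 0], [0, 0, 0], 1],
  [[0, 0, 0], [0, 0, 0], 1],
  [[0, 0, 0], [0, 0, 0], 1],
  [[0, 0, 0], [0, 0, 0], 1],
])

```text
t: 8.63
tcp_pos: [0.5901, 0.0739, 0.1818]
orientation: [[0.313, 0.946, -0.081], [0.92, -0.323, -0.223], [-0.237, -0.005, -0.971]]
contact_force: [-0.6, 5.1, -2.8]
gripper_width: 0.0193
```

```bash
python3 - <<'E'
from h import *
p,R=tool(0,.24,0);to(p,R);s=get_state();print(R.T@s["contact_force"],s["wrist_torque"])
E
```

```text
t 8.6333 tcp [0.5901 0.0739 0.1818] q [ 0.1987  0.2381  1.7621 -0.2135  1.274   0.6033] F [-0.6495  5.1003 -2.7877] w 0.019329054530326756
shift now-frame [-0.0016 -0.0039  0.0004] turn [-0.0013 -0.0006  0.014 ]
[ 5.1178 -2.3233  1.6175] [ 0.8308 -0.2792  0.0076]
```

Force across the bar is now −2.3 N, so the gate is at its stop. Lowering.

Emit:
move_arm([
  [[0.0004, 0, 0.0033], [0, 0.024, 0], 1],
  [[0.0004, 0, 0.0033], [0, 0.024, 0], 1],
  [[0.0004, 0, 0.0033], [0, 0.024, 0], 1],
  [[0.0004, 0, 0.0033], [0, 0.024, 0], 1],
  [[0.0004, 0, 0.0033], [0, 0.024, 0], 1],
  [[0.0004, 0, 0.0033], [0, 0.024, 0], 1],
  [[0.0004, 0, 0.0033], [0, 0.024, 0], 1],
  [[0.0004, 0, 0.0033], [0, 0.024, 0], 1],
  [[0.0004, 0, 0.0033], [0, 0.024, 0], 1],
  [[0, 0, 0], [0, 0, 0], 1],
])

```text
t: 9.47
tcp_pos: [0.59, 0.0736, 0.1516]
orientation: [[0.325, 0.946, -0.01], [0.946, -0.325, -0.017], [-0.019, -0.004, -1.0]]
contact_force: [1.2, 8.8, -2.6]
gripper_width: 0.0199
```

```bash
python3 - <<'E'
from h import *
p,R=tool(0,0,0);to(p,R);s=get_state();print(R.T@s["contact_force"],s["wrist_torque"])
cv2.imwrite("pics/s4.png",cv2.resize(snapshot("scene")[130:270,230:400,::-1],None,fx=4,fy=4,interpolation=cv2.INTER_CUBIC))
E
```

```text
t 9.4667 tcp [0.59   0.0736 0.1516] q [ 0.0913  0.1897  1.8613 -0.0179  1.1019  0.43  ] F [ 1.1894  8.834  -2.6133] w 0.019945563664507865
shift now-frame [-0.0012 -0.0039  0.0036] turn [-0.0036  0.0192  0.0116]
[ 8.7209 -1.8439  2.6133] [ 1.282  -0.2814  0.1433]
```

View pics/s4.png

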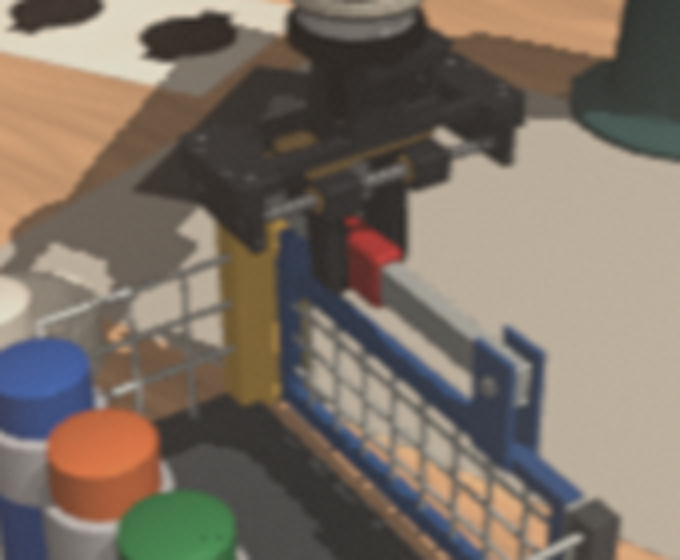

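The gate is shut and the bar almost level over the keeper (250,300 in the crop). I lower the last 3 mm and open the fingers.

Emit:
move_arm([
  [[0.0005, 0, 0.0015], [0, 0.009, 0], 1],
  [[0.0005, 0, 0.0015], [0, 0.009, 0], 1],
  [[0, 0, 0], [0, 0, 0], 1],
  [[0, 0, 0], [0, 0, 0], 1],
  [[0, 0, 0], [0, 0, 0], 0],
  [[0, 0, 0], [0, 0, 0], 0],
  [[0, 0, 0], [0, 0, 0], 0],
  [[0, 0, 0], [0, 0, 0], 0],
  [[0, 0, 0], [0, 0, 0], 0],
  [[0, 0, 0], [0, 0, 0], 0],
])

```text
t: 10.35
tcp_pos: [0.5904, 0.0736, 0.1493]
orientation: [[0.323, 0.946, -0.005], [0.946, -0.323, -0.005], [-0.006, -0.003, -1.0]]
contact_force: [0.2, 0.1, -0.6]
gripper_width: 0.0576
```

Emit:
move_arm([
  [[0, 0, 0], [0, 0, 0], 0],
  [[0, 0, 0], [0, 0, 0], 0],
  [[0, 0, 0], [0, 0, 0], 0],
  [[0, 0, -0.01], [0, 0, 0], 0],
  [[0, 0, -0.015], [0, 0, 0], 0],
  [[0, 0, -0.02], [0, 0, 0], 0],
  [[0, 0, -0.02], [0, 0, 0], 0],
  [[0, 0, -0.02], [0, 0, 0], 0],
  [[0, 0, -0.02], [0, 0, 0], 0],
  [[0, 0, -0.02], [0, 0, 0], 0],
])

```text
t: 11.18
tcp_pos: [0.591, 0.0746, 0.276]
orientation: [[0.323, 0.946, -0.005], [0.946, -0.323, -0.004], [-0.006, -0.003, -1.0]]
contact_force: [0.3, -0.5, -0.2]
gripper_width: 0.0878
```

Emit:
move_arm([
  [[0.01, -0.01, -0.015], [0, 0, 0], 0],
  [[0.01, -0.02, -0.015], [0, 0, 0], 0],
  [[0.01, -0.02, -0.015], [0, 0, 0], 0],
  [[0.015, -0.02, -0.01], [0, 0, 0], 0],
  [[0.015, -0.02, 0], [0, 0, 0], 0],
  [[0.015, -0.02, 0], [0, 0, 0], 0],
  [[0.015, -0.02, 0], [0, 0, 0], 0],
  [[0.015, -0.02, 0], [0, 0, 0], 0],
  [[0.01, -0.01, 0], [0, 0, 0], 0],
  [[0, 0, 0], [0, 0, 0], 0],
])

```text
t: 12.02
tcp_pos: [0.4757, 0.2375, 0.3301]
orientation: [[0.32, 0.947, -0.005], [0.947, -0.32, -0.003], [-0.004, -0.004, -1.0]]
contact_force: [-0.6, -0.4, -0.2]
gripper_width: 0.0875
```

```bash
python3 - <<'E'
from h import *
p,R=tool(0,0,0);to(p,R)
s=cv2.resize(snapshot("scene")[130:270,230:400,::-1],(500,412),interpolation=cv2.INTER_CUBIC)
t=cv2.resize(snapshot("top")[130:280,200:400,::-1],(550,412),interpolation=cv2.INTER_CUBIC)
cv2.imwrite("pics/f5s.png",cv2.resize(np.hstack([s,t]),(796,312)))
E
```

```text
t 12.0167 tcp [0.4757 0.2375 0.3301] q [ 0.4167 -0.0498  1.7828 -0.0008  1.4144  0.7426] F [-0.6359 -0.3756 -0.1949] w 0.08753953968909381
shift now-frame [-0.1192  0.1575  0.1821] turn [-0.0037  0.0045  0.0164]
```

View pics/f5s.png

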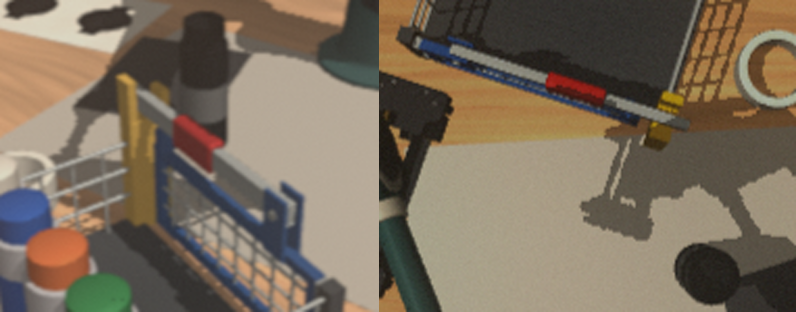

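The bar looks seated: it crosses between the keeper's two yellow parts at (665,115) on the right, and the can has not moved. I'll check the latch angle numerically from the red grip.

```bash
python3 - <<'E'
from h import *
def corners(gt,l):
    p,R=tool(gt,l,.017); return [p+R@np.array([sx*.035,sy*.01,sz*.018]) for sx in(-1,1) for sy in(-1,1) for sz in(-1,1)]
cen={}
for n in("scene","top"):
    im=snapshot(n)[...,::-1].copy();h=cv2.cvtColor(im,cv2.COLOR_BGR2HSV)
    m_=((h[...,1]>140)&(h[...,2]>60)&((h[...,0]<6)|(h[...,0]>174))).astype('uint8')
    N,l,st,c=cv2.connectedComponentsWithStats(m_)
    e=proj(n,corners(0,0)).mean(0)
    i=min(range(1,N),key=lambda i:np.linalg.norm(c[i]-e)+(1e3 if st[i,4]<40 else 0))
    print(n,"bbox",st[i])
    for gt,la in((0,0),(-.02,0),(0,.05),(-.02,.05),(.03,0)):
        H=proj(n,corners(gt,la));lo,hi=H.min(0),H.max(0);print(gt,la,"pred",np.r_[lo,hi-lo])
    if n=="scene": cv2.imwrite("pics/k6.png",cv2.resize(im[155:215,270:350],(800,600),interpolation=cv2.INTER_CUBIC))
E
```

```text
scene bbox [308 182  22  21 152]
0 0 pred [307.7823 179.6091  24.0716  29.2259]
-0.02 0 pred [306.1248 180.1351  24.4661  29.2025]
0 0.05 pred [307.8492 176.5941  24.3015  30.1498]
-0.02 0.05 pred [306.214  177.1141  24.6766  30.1319]
0.03 0 pred [310.2955 178.8562  23.4744  29.2531]
top bbox [280 164  29  16 241]
0 0 pred [277.8239 164.6254  30.9809  19.2235]
-0.02 0 pred [278.3615 163.2783  31.0023  18.7676]
0 0.05 pred [277.2669 164.1781  31.7587  19.421 ]
-0.02 0.05 pred [277.8043 162.833   31.7683  18.9437]
0.03 0 pred [276.9684 166.6327  30.9255  19.8958]
```

View pics/k6.png

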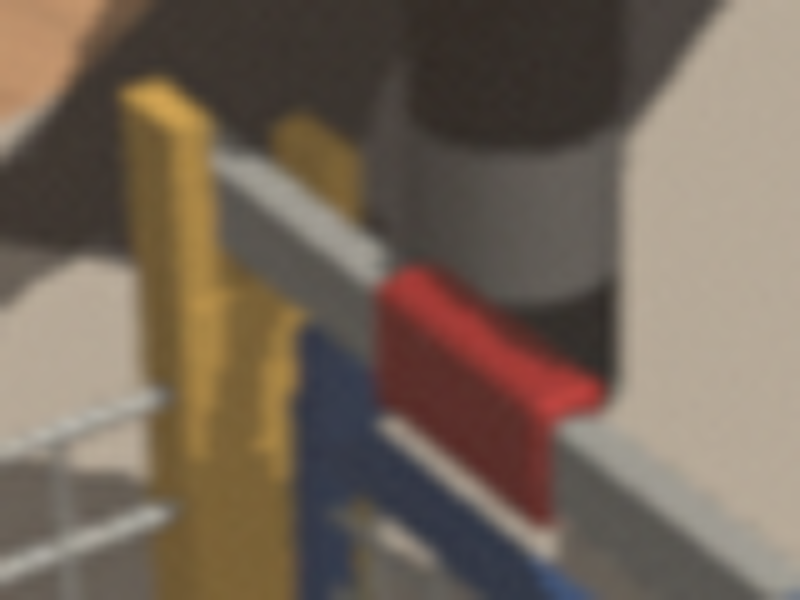

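The close-up shows the bar lying in the notch, its lower edge at about (255,275) on the floor between the tooth and the back plate. The grip's position fits latch 0.

```bash
python3 -c "
from cell import *
close_job()"
```

```text
the job is handed in; nothing more can be done
```

The gate is shut, the latch bar is down in the keeper's notch, and the job was handed in at about 12 s of the 32 s allowed.

I gripped the bar by the red grip and lifted it to about 0.24 rad. I then swung the gate from about 0.36 rad until I felt light contact at its stop, lowered the bar, released it, and backed the arm well clear.

**Last checks:**
- **Bar:** the scene and top pictures both show it lying between the tooth and the back plate. The red grip's position fits latch 0: its top edge was at row 182, where 180 was predicted for level and 177 for 0.05 rad raised.
- **Gate angle:** the fit came out between 0 and −0.02 rad. My hinge and keeper measurements are only good to a few millimetres, so that counts as shut.
- **Forces:** the readings I took never passed about 9 N, and they read near zero after release.
- **Spray can:** it is still standing. I judged this from the picture and did not re-measure its position.

No check failed or disagreed with another.

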